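# Nest sample cups in their holder and hold its sprung retaining arm shut

## Task

Nest the two loose sample cups, upright and fully down, into the cup standing in the white holder and let go of them. Then push the holder's sprung retaining arm by its upright post towards the stack, past its ratchet click to the end of its travel, and finish while still holding it pressed there with the fingers, not resting back on the ratchet, so that a colleague can fit the locking pin. Leave the bottle, tip box and beaker where they stand.

Things in the scene. Friction and masses are not known exactly. Their poses are not given: they have to be found in the camera images.
- cup_a: loose white cup, open at the top, on the bench to the robot's left; origin at the centre of its underside, z up. 55 mm tall; outer diameter 36 mm at the foot, widening to 56 at 40 mm height, then an upright rim band 60 in diameter from 41 to 55 mm height (grip it there). Wall 2 mm, inner floor 16 mm above the underside: a cup fully home stands 16 mm above the one it is in. 20 to 50 g
- cup_b: the second loose cup, same as cup_a, standing on the bench to the robot's right
- cup_seated: the third cup, same as cup_a, already standing in the holder's seat ring (loose, underside 12 mm above the bench). Origin at the centre of its underside
- holder: fixed white holder, base 170 x 290 x 12 mm, turned up to 0.25 rad. Origin at bench level near its middle, x away from the robot at yaw 0, y left. It carries the seat ring (54 mm wide, 6 high), a back stop block (top at 48 mm) 50 mm beyond the seat, the arm's hinge at (-50, -130) mm, and at (-50, -55) mm a bridge over the arm whose pawl button (top at 82 mm) rises and drops at the click
- seat (a point): centre of the seat in the holder, where the underside of the lowest cup rests, 12 mm above the bench; axes as the holder's; at (12, 25, 12) mm in the holder's frame
- hinge (a point): on the upright hinge axis of the retaining arm, 45 mm above the bench; axes as the holder's. The arm is a level steel bar 14 mm wide, 33 to 45 mm above the bench, from here along the holder's front to the post 215 mm away. At arm angle q the post stands at hinge + 215 mm x (-sin(0.36 - q), cos(0.36 - q)) in the holder's x, y
- keeper (a joint): angle of the retaining arm (rad). 0: sprung out towards the robot. Pushing the post away from the robot, towards the stack, increases it to the hard stop at 0.36 (bar along the holder's y). At the post the spring pushes back with 3 N at 0 to 8 N at 0.36; the ratchet ramp adds about 2 N up to its click at about 0.23. Let go after the click, the arm rests on the ratchet at about 0.235, before it, it swings back to 0
- post (a point): the retaining arm's push post: grey upright cylinder 16 mm in diameter standing at the free end of the arm, from the bar's level up to 88 mm above the bench (free above the bar from 45 to 88 mm). Origin at its foot on its axis, 33 mm above the bench; turns with the arm
- bottle: white bottle with a blue cap, 56 mm in diameter, 120 mm tall, a bystander
- tip_box: blue box 85 x 120 x 55 mm, a bystander
- beaker: glass beaker, 70 mm in diameter, 90 mm tall, a bystander
Mind the look-alikes: they are no part of the job. Leave any orange look-alike of the cup_a alone. Leave any orange look-alike of the cup_b alone.

How it is judged:
By the outcome, as a careful person would: the job done as asked, in the order asked, and still so for the second after the job is handed in, while the arm keeps its last pose, push and grip.
It also fails if it takes over 70 s, if anything falls off the work surface, if the arm or the gripper's body presses on something with over 40 N, if the wrist force passes 120 N, or if a joint passes its speed limit or range.

## Robot

A 7-joint arm with a two-finger parallel gripper is mounted at the origin on the work surface. World frame = base frame: x ahead of the robot, y to its left, z up, the work surface at z = 0. Lengths are in m, angles in rad, forces in N, time in s.
With the tool pointing down it reaches from about 0.4 to 0.85 m from the base axis. Payload 4.5 kg.
Tool frame: the origin (TCP) lies between the finger pads; the fingertips stand 22 mm ahead of it and the grasp point (between the pads) lies 3 mm ahead of it; z points along the fingers, y is the direction in which the jaws open and shut (so a half turn about z gives the same grasp; the last joint's range is limited). The gripper opens to 85 mm and grips with 20 to 120 N. Pads are 22 mm wide; open, the fingers measure 114 mm over their backs; the gripper's body (76 mm by 85 mm) begins 54 mm behind the grasp point. The pads swing forward as they close: fully open they stand 13 mm farther back than shut.
Start: joints at [-1.161, 0.689, -0.195, 1.565, 0.157, 0.902, -0.215], TCP at [0.229, 0.581, 0.253] pointing down, gripper open.
Joint ranges: [-3.01, 3.01], [-0.46, 2.08], [-1.47, 1.51], [0.13, 2.56], [-1, 4.14], [0.04, 2.09], [-2.66, 2.66]. Speed limits (rad/s): [2.57, 2.57, 3.14, 3.14, 3.14, 3.14, 3.14].

## Interface

Orientations are given as a unit quaternion [x, y, z, w].
In Python, from bench import r, viewer, job_done gives the robot as it stands.
- The arm moves only by the shell command python3 -m creep 'ROWS' [OPENING] [FORCE]. ROWS is JSON, a list of rows, each a list of 2 entries, a list of its own where there are three numbers: the shift along the tool's x, y, z in m, then the turn, a rotation vector about the tool's x, y, z in degrees. A call has exactly 10 rows; each row is the pose to reach, as a shift and turn from the pose commanded when the call began, along the tool's axes at that moment; what a row does not reach only later rows make up. A row lasts 1/12 s, in which the tool goes at most 41.7 mm and 7.16 degrees, less where a joint would pass 70% of its speed; a pose out of reach is approached as far as the arm can. A call with a gripper value outside its range is refused whole. OPENING is the finger opening in m, from 0 to 0.0854, set as the call begins (- or left out, the last holds). The fingers move at their own pace and stop on an object; FORCE is the grip in N (left out, the last holds). Time passes only in rows, so rows that repeat a pose let the fingers close, or fill a call up. It gives the time, the measured TCP pose, the force and the opening at its end, in the units of the state.
- r.read_state(): the state, without advancing time (a new reading comes with each control period).
- viewer.read_camera(name): name is "scene" or "top"; returns the picture (480x640x3 uint8, blue, green, red); there is no depth.
- viewer.calibration(name): a dict with "fx", "fy", "cx", "cy" (pixels), "position" and "rotation" of the camera in the world. Camera axes: x right, y down, z forward; pixel columns grow to the right and rows downward; lengths in m; the calibration is good to about 2 mm. A picture is of the moment at which its call begins. calibration takes no time and is no camera call.
- job_done(): hands the job in, once; it reports no verdict.
The state is a dict: "t": time; "joint_pos": joint angles; "qd": joint speeds; "tau": joint torques, N m; "tcp_pos": TCP position; "tcp_rot": TCP orientation; "wrist_force": force on the tool from outside, world axes, zero at the start; "moment": the same for the moment, N m; "width": finger opening in m.
Only numpy, scipy, OpenCV 4.12 (cv2) and the standard library are available. Lean on these libraries where they do the work, as an engineer would, in place of code of your own. Each camera call takes 0.05 s, during which the arm holds its last target. There are 200 camera calls.

## Working session

There is one attempt and no reset: what is moved stays moved. The work goes in short steps, Python scripts to look and compute and a shell command to move; the robot and the scene stay as the last step left them, time stands still between calls to the robot, and variables do not carry over. Pictures are saved under pics/ and viewed, about 8 in all and at most 12, crops included, and the job is handed in when it is done.

```bash
ls; mkdir -p pics
python3 - <<'E'
from bench import r,viewer
import cv2,numpy as np
for n in("scene","top"):
    cv2.imwrite(f"pics/{n}0.png",viewer.read_camera(n)); c=viewer.calibration(n)
    print(n,{k:np.round(v,4).tolist() for k,v in c.items()})
s=r.read_state(); print({k:np.round(v,4).tolist() for k,v in s.items()})
E
```

```text
pics
scene {'fx': 543.8472, 'fy': 543.8472, 'cx': 323.1486, 'cy': 243.7638, 'position': [1.4016, 0.1975, 1.0615], 'rotation': [0.5813, 0.7315, -0.2742, -0.2276]}
top {'fx': 508.6421, 'fy': 508.6421, 'cx': 317.7804, 'cy': 234.0622, 'position': [0.3829, 0.0471, 1.0858], 'rotation': [0.708, -0.7035, 0.0468, -0.0397]}
{'t': 0.1, 'joint_pos': [-1.1612, 0.6899, -0.1945, 1.5662, 0.1573, 0.9025, -0.2151], 'qd': [0.0003, -0.0007, -0.0019, -0.002, -0.0012, 0.0003, 0.0015], 'tau': [-0.0035, -54.0603, -1.2714, -15.8986, 0.0094, 0.0043, 0.0], 'tcp_pos': [0.2292, 0.5809, 0.2526], 'tcp_rot': [0.1868, 0.9824, -0.0008, -0.0001], 'wrist_force': [0.5735, 0.0519, 0.8501], 'moment': [0.0416, -0.0049, 0.0392], 'width': 0.0851}
```

View pics/top0.png

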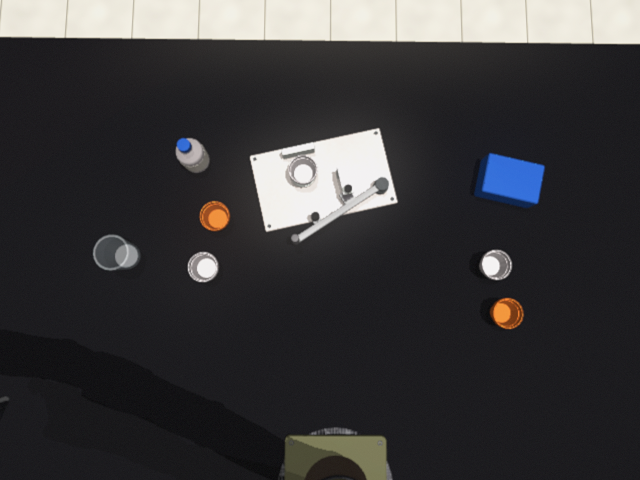

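View pics/scene0.png

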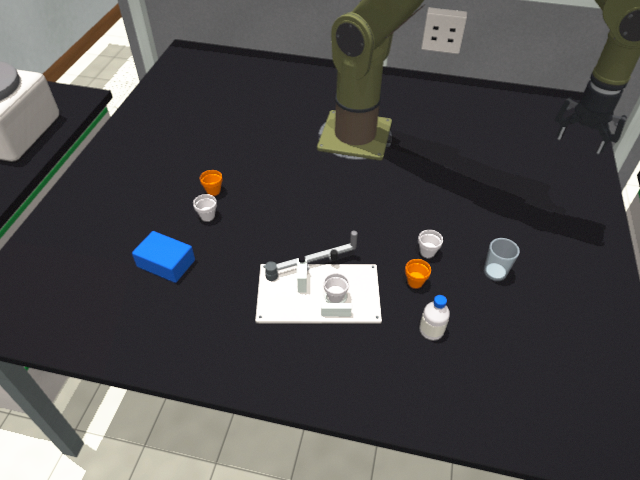

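The pictures show these (top view pixels):

| Thing | Pixel |
|---|---|
| cup_a | (203,267) |
| Orange look-alike of cup_a | (215,216) |
| Seated cup | (302,171) |
| cup_b | (495,265) |
| Orange look-alike of cup_b | (507,313) |
| Post | (296,239) |
| Hinge | (382,185) |
| Holder corners | (251,155), (379,130), (397,203), (266,231) |

Next I'll measure the positions.

```bash
cat > h.py <<'E'
import cv2,numpy as np
from bench import r,viewer
from scipy.spatial.transform import Rotation as R
def cal(n):
    c=viewer.calibration(n); q=np.array(c["rotation"],float)
    return c,(R.from_quat(q).as_matrix() if q.size==4 else q),np.array(c["position"])
def ray(n,uv):
    c,M,p=cal(n); d=M@np.array([(uv[0]-c["cx"])/c["fx"],(uv[1]-c["cy"])/c["fy"],1]); return p,d/np.linalg.norm(d)
def cast(n,uv,z):
    p,d=ray(n,uv); return p+d*(z-p[2])/d[2]
def proj(n,X):
    c,M,p=cal(n); v=M.T@(np.asarray(X)-p); return np.array([c["fx"]*v[0]/v[2]+c["cx"],c["fy"]*v[1]/v[2]+c["cy"]])
def blob(img,box,lo=90,sat=60):
    x0,y0,x1,y1=box; s=img[y0:y1,x0:x1].astype(int)
    m=((s.min(2)>lo)&(s.max(2)-s.min(2)<sat)).astype(np.uint8)
    cs,_=cv2.findContours(m,0,2,offset=(x0,y0)); return cv2.convexHull(max(cs,key=cv2.contourArea))
def to(xyz,yaw=None):
    "shift (tool axes) and turn (deg about tool z) from the measured pose to xyz with jaw axis (tool y) at world angle yaw"
    s=r.read_state(); T=R.from_quat(s["tcp_rot"]); sh=T.inv().apply(np.array(xyz)-s["tcp_pos"])
    out=[np.round(sh,4).tolist()]
    if yaw is not None:
        y=T.apply([0,1,0]); d=(yaw-np.arctan2(y[1],y[0])+np.pi/2)%np.pi-np.pi/2
        tgt=R.from_euler("z",np.arctan2(y[1],y[0])+d-np.pi/2)*R.from_matrix(np.diag([-1,1,-1.]))
        out.append(np.round((T.inv()*tgt).as_rotvec(degrees=True),2).tolist())
    return out
E
python3 - <<'E'
from h import *
top=cv2.imread("pics/top0.png"); sc=cv2.imread("pics/scene0.png")
for k,bt,bs in(("a",(180,245,226,290),(412,228,448,262)),("b",(470,242,520,287),(190,192,222,225))):
    for n,im,b in(("top",top,bt),("scene",sc,bs)):
        h=blob(im,b,70); (c,rad)=cv2.minEnclosingCircle(h); bb=cv2.boundingRect(h)
        print(k,n,np.round(c,1),round(rad,1),bb,np.round(cast(n,c,.048),4))
h=blob(top,(235,115,410,240),190); print("rect",cv2.approxPolyDP(h,6,True).reshape(-1,2).tolist())
for q in cv2.approxPolyDP(h,6,True).reshape(-1,2): print(np.round(cast("top",q.astype(float),.012),4))
def big(im,x0,y0,w,h,f): return cv2.resize(im[y0:y0+h,x0:x0+w],None,fx=f,fy=f,interpolation=cv2.INTER_CUBIC)
cv2.imwrite("pics/c1.png",np.hstack([big(top,245,120,160,130,2.5),big(sc,250,225,140,104,3.125)[:325]]))
print(cv2.imread("pics/c1.png").shape)
E
```

```text
a top [202.5 266.5] 15.9 (187, 252, 32, 31) [0.4426 0.2713 0.048 ]
a scene [429.4 243.3] 14.9 (418, 229, 26, 30) [0.4525 0.2711 0.048 ]
b top [495.7 264.9] 16.0 (480, 249, 32, 31) [ 0.4497 -0.3276  0.048 ]
b scene [204.6 207.5] 14.2 (193, 194, 24, 28) [ 0.4636 -0.3211  0.048 ]
rect [[378, 129], [395, 202], [301, 239], [266, 230], [251, 156]]
[ 0.7474 -0.0936  0.012 ]
[ 0.5857 -0.1287  0.012 ]
[0.5044 0.0723 0.012 ]
[0.5231 0.1469 0.012 ]
[0.6844 0.1822 0.012 ]
(325, 838, 3)
```

View pics/c1.png

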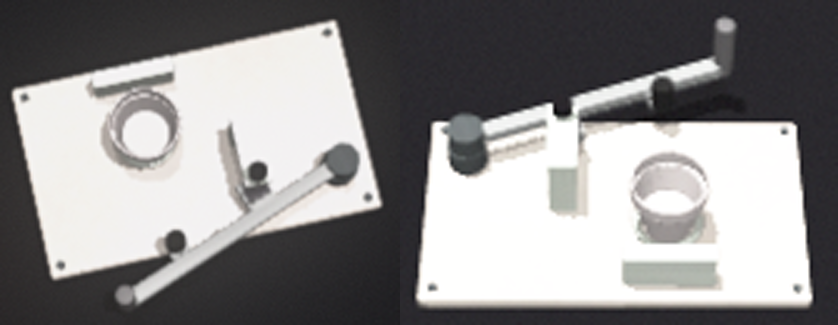

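The crops show the seated rim near top (302,171.5) and scene (336.5,281). The post top is at top (295,238) and scene (354,232.5), and the hinge at top (382,185).

Run:
```python
from h import *
def tri(a,b):
    (p,d),(q,e)=ray("top",a),ray("scene",b); A=np.stack([d,-e],1); t=np.linalg.lstsq(A,q-p,rcond=None)[0]
    return np.round((p+d*t[0]+q+e*t[1])/2,4),round(1e3*np.linalg.norm(p+d*t[0]-q-e*t[1]),1)
print("post",tri((295,238),(354,232.5)),cast("top",(295,238),.088))
print("hinge",cast("top",(382,185),.055))
print("seatcup",cast("top",(302,171.5),.061),cast("scene",(336.5,281),.067),tri((302,171.3),(336.5,281)))
t=np.linspace(0,6.28,90)
for k,c in(("a",(.4426,.2713)),("b",(.4497,-.3276)),("s",cast("top",(302,171.5),.061)[:2])):
  for n in("top","scene"):
    zs=(.055,.041) if k!="s" else (.067,.053)
    P=np.array([proj(n,(c[0]+.03*np.cos(a),c[1]+.03*np.sin(a),z)) for a in t for z in zs]); print(k,n,P.min(0).round(1),P.max(0).round(1))
y=.22;Rm=np.array([[np.cos(y),-np.sin(y)],[np.sin(y),np.cos(y)]]);o=np.array([.6351,.0267])
for nm,p in(("seat",(.012,.025)),("post0",(-.1257,.0712)),("hinge",(-.05,-.13)),("post.36",(-.05,.085))): print(nm,o+Rm@p)
print(to((.4426,.2713,.2)), to((.4426,.2713,.053),np.pi/2))
```

```text
post (array([0.4975, 0.0836, 0.0879]), np.float64(2.5)) [0.49767223 0.08234232 0.088     ]
hinge [ 0.61310287 -0.09520159  0.055     ]
seatcup [0.63880281 0.07042363 0.061     ] [0.63800061 0.07111139 0.067     ] (array([0.6378, 0.0707, 0.0666]), np.float64(0.8))
a top [186.8 251.5] [217.9 281.4]
a scene [417.5 229.9] [442.3 251.3]
b top [479.9 250. ] [511.6 279.7]
b scene [192.3 193.9] [215.9 213.3]
s top [287.3 156.5] [316.6 186.6]
s scene [323.1 271.1] [349.1 295.3]
seat [0.64135503 0.05371619]
post0 [0.49689174 0.06875243]
hinge [ 0.61467498 -0.11107815]
post.36 [0.56775561 0.0987398 ]
[[-0.3121, -0.2096, 0.053]] [[-0.312, -0.2094, 0.2], [-0.09, -0.01, -21.53]]
```

```bash
python3 -m creep '[[[-0.04,-0.027,0.0],[0,0,-6]],[[-0.08,-0.054,0.01],[0,0,-12]],[[-0.115,-0.077,0.025],[0,0,-18]],[[-0.15,-0.1,0.04],[0,0,-24]],[[-0.185,-0.125,0.055],[0,0,-30]],[[-0.22,-0.148,0.07],[0,0,-36]],[[-0.255,-0.171,0.085],[0,0,-41.5]],[[-0.285,-0.191,0.1],[0,0,-41.5]],[[-0.312,-0.2095,0.115],[0,0,-41.5]],[[-0.312,-0.2095,0.125],[0,0,-41.5]]]' 0.085 25; python3 -c "
from h import *
print(to((.4426,.2713,.047),1.92),r.read_state()['wrist_force'])"
```

```text
t: 0.93
tcp_pos: [0.4457, 0.2661, 0.1274]
tcp_rot: [-0.17, 0.985, -0.002, 0.0]
wrist_force: [0.9, 0.1, -0.3]
width: 0.0851
[[0.0012, 0.0063, 0.0803], [-0.23, -0.02, -0.42]] [ 0.85301662  0.05147165 -0.30318667]
```

```bash
python3 -m creep '[[[0,0,0],[0,0,0]],[[0,0,0.01],[0,0,0]],[[0,0,0.025],[0,0,0]],[[0,0,0.04],[0,0,0]],[[0,0,0.055],[0,0,0]],[[0,0,0.068],[0,0,0]],[[0,0,0.076],[0,0,0]],[[0,0,0.08],[0,0,0]],[[0,0,0.08],[0,0,0]],[[0,0,0.08],[0,0,0]]]'; python3 -c "
from h import *
print(to((.4426,.2713,.047),1.92))"
```

```text
t: 1.77
tcp_pos: [0.4425, 0.2728, 0.0486]
tcp_rot: [-0.174, 0.985, 0.0, 0.0]
wrist_force: [-0.6, 0.3, -0.2]
width: 0.085
[[0.0005, -0.0015, 0.0016], [0.03, 0.03, 0.01]]
```

Well aligned, so I'll close on the cup.

```bash
python3 -m creep '[[[0,-0.0015,0.001],[0,0,0]],[[0,-0.0015,0.001],[0,0,0]],[[0,-0.0015,0.001],[0,0,0]],[[0,-0.0015,0.001],[0,0,0]],[[0,-0.0015,0.001],[0,0,0]],[[0,-0.0015,0.001],[0,0,0]],[[0,-0.0015,0.001],[0,0,0]],[[0,-0.0015,0.001],[0,0,0]],[[0,-0.0015,0.001],[0,0,0]],[[0,-0.0015,0.001],[0,0,0]]]' 0.05 25; python3 -c "
from h import *
cv2.imwrite('pics/s1.png',viewer.read_camera('scene')[160:340,320:560]);print(to((.639,.0705,.16),1.92))"
```

```text
t: 2.6
tcp_pos: [0.4437, 0.2705, 0.0481]
tcp_rot: [-0.173, 0.985, 0.0, 0.001]
wrist_force: [-0.2, -0.9, 5.7]
width: 0.0595
[[-0.1155, -0.2547, -0.1117], [-0.01, 0.07, -0.06]]
```

```bash
python3 -m creep '[[[0,0,-0.02],[0,0,0]],[[0,0,-0.05],[0,0,0]],[[0,0,-0.09],[0,0,0]],[[-0.005,-0.01,-0.12],[0,0,0]],[[-0.018,-0.04,-0.12],[0,0,0]],[[-0.034,-0.075,-0.12],[0,0,0]],[[-0.05,-0.11,-0.12],[0,0,0]],[[-0.066,-0.145,-0.12],[0,0,0]],[[-0.082,-0.18,-0.12],[0,0,0]],[[-0.095,-0.21,-0.12],[0,0,0]]]'; python3 -c "
from h import *
print(to((.639,.0705,.12),1.92))"
```

```text
t: 3.48
tcp_pos: [0.606, 0.1024, 0.1674]
tcp_rot: [-0.172, 0.985, -0.001, 0.0]
wrist_force: [1.1, 0.1, -1.1]
width: 0.0596
[[-0.0202, -0.0412, 0.0474], [-0.06, 0.03, -0.18]]
```

```bash
python3 -m creep '[[[-0.008,-0.016,0],[0,0,0]],[[-0.014,-0.03,0],[0,0,0]],[[-0.019,-0.042,0],[0,0,0]],[[-0.0205,-0.0447,0],[0,0,0]],[[-0.0205,-0.0447,0],[0,0,0]],[[-0.0205,-0.0447,0.01],[0,0,0]],[[-0.0205,-0.0447,0.02],[0,0,0]],[[-0.0205,-0.0447,0.03],[0,0,0]],[[-0.0205,-0.0447,0.03],[0,0,0]],[[-0.0205,-0.0447,0.03],[0,0,0]]]'; python3 -c "
from h import *
print(to((.639,.0705,.076),1.92));cv2.imwrite('pics/s2.png',cv2.resize(viewer.read_camera('scene')[180:340,240:440],None,fx=3,fy=3))"
```

```text
t: 4.32
tcp_pos: [0.6377, 0.0711, 0.136]
tcp_rot: [-0.174, 0.985, 0.0, -0.001]
wrist_force: [0.5, 0.7, -0.3]
width: 0.0595
[[-0.0012, -0.0011, 0.06], [0.03, -0.15, 0.03]]
```

View pics/s2.png

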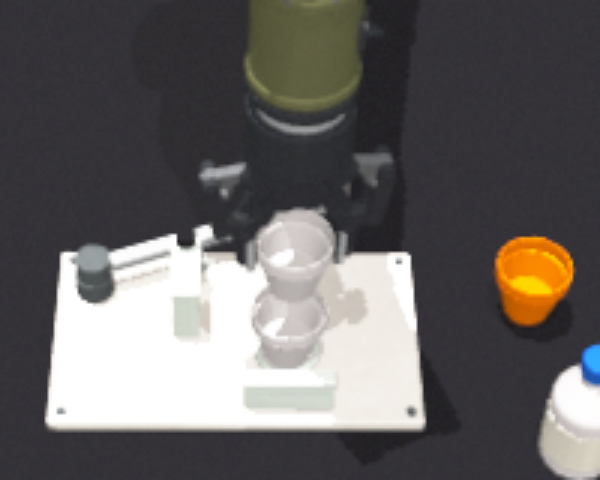

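The cup is gripped at the rim and stands above the seated cup. Now I'll lower it.

```bash
python3 -m creep '[[[-0.001,-0.001,0.008],[0,0,0]],[[-0.001,-0.001,0.016],[0,0,0]],[[-0.001,-0.001,0.024],[0,0,0]],[[-0.001,-0.001,0.032],[0,0,0]],[[-0.001,-0.001,0.04],[0,0,0]],[[-0.001,-0.001,0.046],[0,0,0]],[[-0.001,-0.001,0.051],[0,0,0]],[[-0.001,-0.001,0.055],[0,0,0]],[[-0.001,-0.001,0.057],[0,0,0]],[[-0.001,-0.001,0.058],[0,0,0]]]'; python3 -c "
from h import *
print(to((.639,.0705,.076),1.92))"
```

```text
t: 5.2
tcp_pos: [0.6403, 0.0705, 0.0793]
tcp_rot: [-0.173, 0.985, 0.0, 0.0]
wrist_force: [1.2, 0.4, 1.3]
width: 0.0594
[[0.0012, 0.0005, 0.0033], [0.02, 0.04, -0.03]]
```

```bash
python3 -m creep '[[[0,0,0.001],[0,0,0]],[[0,0,0.002],[0,0,0]],[[0,0,0.003],[0,0,0]],[[0,0,0.003],[0,0,0]],[[0,0,0.004],[0,0,0]],[[0,0,0.004],[0,0,0]],[[0,0,0.005],[0,0,0]],[[0,0,0.005],[0,0,0]],[[0,0,0.005],[0,0,0]],[[0,0,0.005],[0,0,0]]]'
```

```text
t: 6.03
tcp_pos: [0.6424, 0.0712, 0.0768]
tcp_rot: [-0.173, 0.985, 0.0, 0.003]
wrist_force: [0.5, 0.2, 13.0]
width: 0.0596
```

```bash
python3 -m creep '[[[0,0,-0.001],[0,0,0]],[[0,0,-0.001],[0,0,0]],[[0,0,-0.001],[0,0,0]],[[0,0,-0.001],[0,0,0]],[[0,0,-0.002],[0,0,0]],[[0,0,-0.01],[0,0,0]],[[0,0,-0.025],[0,0,0]],[[0,0,-0.05],[0,0,0]],[[0,0,-0.08],[0,0,0]],[[0,0,-0.11],[0,0,0]]]' 0.076 25; python3 -c "
from h import *
print(to((.4497,-.3276,.13),1.92));cv2.imwrite('pics/s3.png',cv2.resize(viewer.read_camera('scene')[180:340,240:440],None,fx=3,fy=3))"
```

```text
t: 6.87
tcp_pos: [0.6395, 0.07, 0.1855]
tcp_rot: [-0.174, 0.985, 0.0, -0.001]
wrist_force: [0.8, 0.6, -0.1]
width: 0.0761
[[0.3142, -0.3088, 0.0557], [0.03, -0.07, -0.02]]
```

View pics/s3.png

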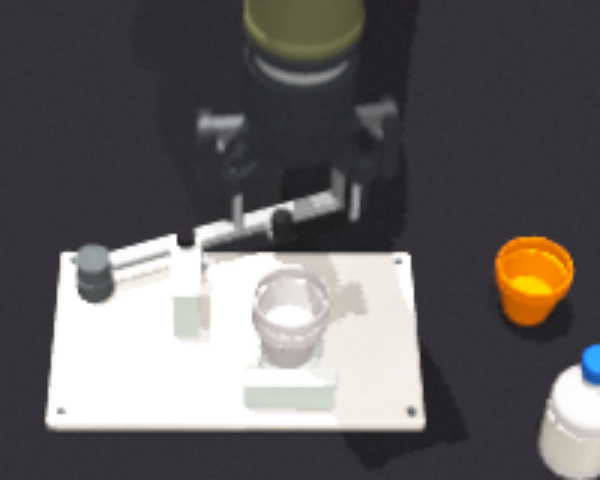

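The first cup is nested and upright. Next is cup_b.

```bash
python3 -m creep '[[[0.015,-0.015,0],[0,0,0]],[[0.04,-0.04,0],[0,0,0]],[[0.068,-0.067,0],[0,0,0]],[[0.096,-0.095,0],[0,0,0]],[[0.124,-0.122,0],[0,0,0]],[[0.152,-0.15,0],[0,0,0]],[[0.18,-0.177,0],[0,0,0]],[[0.208,-0.205,0.01],[0,0,0]],[[0.236,-0.232,0.02],[0,0,0]],[[0.262,-0.258,0.03],[0,0,0]]]' 0.085; python3 -c "
from h import *
print(to((.4497,-.3276,.12),1.92))"
```

```text
t: 7.75
tcp_pos: [0.4807, -0.264, 0.1545]
tcp_rot: [-0.173, 0.985, -0.001, 0.0]
wrist_force: [0.2, -0.2, 0.0]
width: 0.0851
[[0.0509, -0.0491, 0.0346], [-0.06, 0.01, -0.07]]
```

```bash
python3 -m creep '[[[0.02,-0.02,0.01],[0,0,0]],[[0.036,-0.035,0.02],[0,0,0]],[[0.047,-0.046,0.03],[0,0,0]],[[0.0515,-0.05,0.04],[0,0,0]],[[0.0515,-0.05,0.05],[0,0,0]],[[0.0515,-0.05,0.06],[0,0,0]],[[0.0515,-0.05,0.075],[0,0,0]],[[0.0515,-0.05,0.09],[0,0,0]],[[0.0515,-0.05,0.1],[0,0,0]],[[0.0515,-0.05,0.105],[0,0,0]]]'; python3 -c "
from h import *
print(to((.4497,-.3276,.047),1.92))"
```

```text
t: 8.58
tcp_pos: [0.4512, -0.3241, 0.0478]
tcp_rot: [-0.175, 0.985, 0.001, -0.0]
wrist_force: [-0.3, 1.4, 0.3]
width: 0.0849
[[0.0026, -0.0027, 0.0008], [0.13, -0.01, 0.15]]
```

```bash
python3 -m creep '[[[0.001,-0.001,0.002],[0,0,0]],[[0.001,-0.001,0.002],[0,0,0]],[[0.001,-0.001,0.002],[0,0,0]],[[0.001,-0.001,0.002],[0,0,0]],[[0.001,-0.001,0.002],[0,0,0]],[[0.001,-0.001,0.002],[0,0,0]],[[0.001,-0.001,0.002],[0,0,0]],[[0.001,-0.001,0.002],[0,0,0]],[[0.001,-0.001,0.002],[0,0,0]],[[0.001,-0.001,0.002],[0,0,0]]]' 0.05 25; python3 -c "
from h import *
print(to((.639,.0705,.17),1.92))"
```

```text
t: 9.42
tcp_pos: [0.4501, -0.3279, 0.0475]
tcp_rot: [-0.173, 0.985, -0.0, 0.0]
wrist_force: [-1.0, 0.8, 3.3]
width: 0.0596
[[-0.3136, 0.3099, -0.1225], [-0.02, 0.02, -0.05]]
```

```bash
python3 -m creep '[[[0,0,-0.02],[0,0,0]],[[0,0,-0.05],[0,0,0]],[[-0.005,0.005,-0.09],[0,0,0]],[[-0.02,0.02,-0.12],[0,0,0]],[[-0.045,0.045,-0.13],[0,0,0]],[[-0.073,0.072,-0.13],[0,0,0]],[[-0.101,0.1,-0.13],[0,0,0]],[[-0.129,0.127,-0.13],[0,0,0]],[[-0.157,0.155,-0.13],[0,0,0]],[[-0.185,0.183,-0.13],[0,0,0]]]'; python3 -c "
from h import *
print(to((.639,.0705,.17),1.92))"
```

```text
t: 10.25
tcp_pos: [0.5616, -0.0909, 0.1772]
tcp_rot: [-0.173, 0.985, -0.0, -0.0]
wrist_force: [0.3, 0.8, 0.1]
width: 0.0597
[[-0.1278, 0.1253, 0.0071], [0.0, -0.03, -0.05]]
```

```bash
python3 -m creep '[[[-0.028,0.028,0],[0,0,0]],[[-0.056,0.056,0],[0,0,0]],[[-0.08,0.079,0],[0,0,0]],[[-0.1,0.099,0],[0,0,0]],[[-0.114,0.113,0],[0,0,0]],[[-0.124,0.123,0],[0,0,0]],[[-0.1285,0.127,0],[0,0,0]],[[-0.1285,0.127,0],[0,0,0]],[[-0.1285,0.127,0.01],[0,0,0]],[[-0.1285,0.127,0.015],[0,0,0]]]'; python3 -c "
from h import *
print(to((.639,.0705,.092),1.92));cv2.imwrite('pics/s4.png',cv2.resize(viewer.read_camera('scene')[180:340,240:440],None,fx=3,fy=3))"
```

```text
t: 11.08
tcp_pos: [0.6379, 0.0679, 0.1609]
tcp_rot: [-0.172, 0.985, -0.001, -0.001]
wrist_force: [-0.8, -1.1, -0.6]
width: 0.0595
[[-0.002, 0.0022, 0.0689], [-0.09, -0.14, -0.18]]
```

View pics/s4.png

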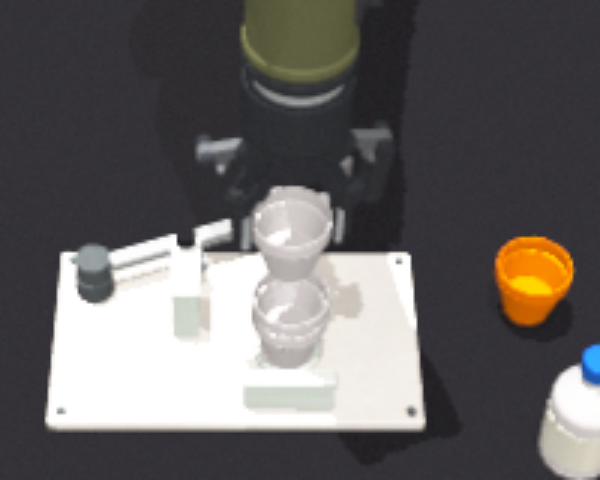

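The second cup is right above the stack, with room to lower it.

```bash
python3 -m creep '[[[-0.001,0.001,0.008],[0,0,0]],[[-0.001,0.001,0.016],[0,0,0]],[[-0.001,0.001,0.024],[0,0,0]],[[-0.001,0.001,0.032],[0,0,0]],[[-0.001,0.001,0.04],[0,0,0]],[[-0.001,0.001,0.048],[0,0,0]],[[-0.001,0.001,0.054],[0,0,0]],[[-0.001,0.001,0.06],[0,0,0]],[[-0.001,0.001,0.064],[0,0,0]],[[-0.001,0.001,0.066],[0,0,0]]]'; python3 -c "
from h import *
print(to((.639,.0705,.092),1.92))"
```

```text
t: 11.97
tcp_pos: [0.6421, 0.0704, 0.0986]
tcp_rot: [-0.173, 0.985, -0.002, 0.003]
wrist_force: [-1.4, -4.4, 22.4]
width: 0.0595
[[0.0029, 0.0012, 0.0066], [-0.24, 0.25, -0.13]]
```

```bash
python3 -m creep '[[[0,0,0.001],[0,0,0]],[[0,0,0.002],[0,0,0]],[[0,0,0.003],[0,0,0]],[[0,0,0.003],[0,0,0]],[[0,0,0.004],[0,0,0]],[[0,0,0.004],[0,0,0]],[[0,0,0.005],[0,0,0]],[[0,0,0.005],[0,0,0]],[[0,0,0.005],[0,0,0]],[[0,0,0.005],[0,0,0]]]'
```

```text
t: 12.8
tcp_pos: [0.6447, 0.0693, 0.0976]
tcp_rot: [-0.172, 0.985, -0.003, 0.006]
wrist_force: [-2.7, -6.2, 32.3]
width: 0.0593
```

Contact is about 6 mm early at 32 N, so I'll back off and look.

```bash
python3 -m creep '[[[0,0,-0.003],[0,0,0]],[[0,0,-0.006],[0,0,0]],[[0,0,-0.009],[0,0,0]],[[0,0,-0.012],[0,0,0]],[[0,0,-0.012],[0,0,0]],[[0,0,-0.012],[0,0,0]],[[0,0,-0.012],[0,0,0]],[[0,0,-0.012],[0,0,0]],[[0,0,-0.012],[0,0,0]],[[0,0,-0.012],[0,0,0]]]'; python3 -c "
from h import *
print(to((.639,.0705,.092),1.92))
a=viewer.read_camera('scene');b=viewer.read_camera('top')
cv2.imwrite('pics/s5.png',np.hstack([cv2.resize(i,(390,390),interpolation=2) for i in (a[230:325,290:385],b[120:215,255:350])]))"
```

```text
t: 13.63
tcp_pos: [0.6392, 0.072, 0.103]
tcp_rot: [-0.173, 0.985, 0.0, -0.0]
wrist_force: [0.3, -0.1, 0.2]
width: 0.0595
[[0.0007, -0.0013, 0.011], [0.01, -0.02, -0.03]]
```

View pics/s5.png

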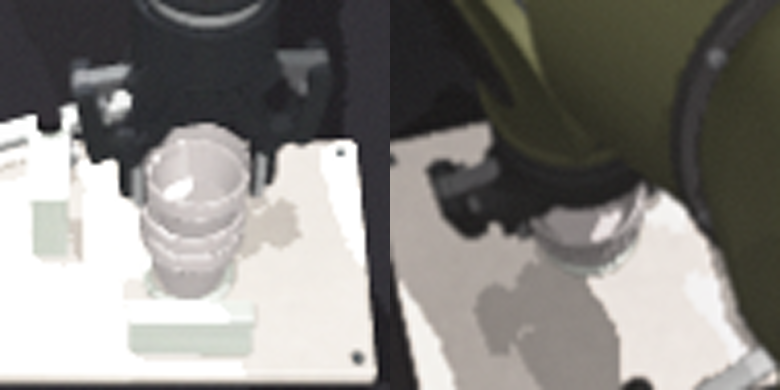

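```bash
python3 -c "
from h import *
for z in (.067,.083,.110): print(z,(proj('scene',(.639,.0705,z))-[290,230])*390/95, (proj('scene',(.639,.0725,z))-[290,230])*390/95,(proj('scene',(.642,.0705,z))-[290,230])*390/95)
"
```

```text
0.067 [189.46827555 210.53761237] [192.94723551 211.18870746] [188.37438757 214.65264244]
0.083 [190.3890189  192.90207338] [193.90156025 193.55554743] [189.2860704  197.02888211]
0.11 [191.98348814 162.36226573] [195.55419246 163.01968565] [190.86491388 166.50822499]
```

```bash
python3 -m creep '[[[0.0007,-0.002,0],[0,0,0]],[[0.0007,-0.002,0.001],[0,0,0]],[[0.0007,-0.002,0.002],[0,0,0]],[[0.0007,-0.002,0.003],[0,0,0]],[[0.0007,-0.002,0.004],[0,0,0]],[[0.0007,-0.002,0.005],[0,0,0]],[[0.0007,-0.002,0.006],[0,0,0]],[[0.0007,-0.002,0.007],[0,0,0]],[[0.0007,-0.002,0.007],[0,0,0]],[[0.0007,-0.002,0.007],[0,0,0]]]'
```

```text
t: 14.57
tcp_pos: [0.6405, 0.0727, 0.0987]
tcp_rot: [-0.174, 0.985, 0.002, 0.002]
wrist_force: [-2.7, 1.9, 11.8]
width: 0.0598
```

Contact is at the same height with hardly any sideways force, so it's most likely the pad tips resting on the lower rim. I'll release the last few mm and let the cup centre itself.

```bash
python3 -m creep '[[[0,0,-0.003],[0,0,0]],[[0,0,-0.003],[0,0,0]],[[0,0,-0.003],[0,0,0]],[[0,0,-0.003],[0,0,0]],[[0,0,-0.004],[0,0,0]],[[0,0,-0.01],[0,0,0]],[[0,0,-0.025],[0,0,0]],[[0,0,-0.05],[0,0,0]],[[0,0,-0.08],[0,0,0]],[[0,0,-0.11],[0,0,0]]]' 0.076 25; python3 -c "
from h import *
a=viewer.read_camera('scene')
for z in (.067,.083,.099): print(z,(proj('scene',(.609,.0705,z))-[290,230])*600/95,(proj('scene',(.669,.0705,z))-[290,230])*600/95)
cv2.imwrite('pics/s6.png',cv2.resize(a[230:325,290:385],(600,600),interpolation=2))"
```

```text
t: 15.4
tcp_pos: [0.6389, 0.0697, 0.2073]
tcp_rot: [-0.173, 0.985, 0.0, -0.001]
wrist_force: [0.6, -0.0, 0.4]
width: 0.076
0.067 [308.0349733  261.66320022] [274.42112746 388.11306432]
0.083 [309.58584219 234.36355563] [275.69392634 361.17405964]
0.099 [311.16628363 206.54335107] [276.99177804 333.70480801]
```

View pics/s6.png

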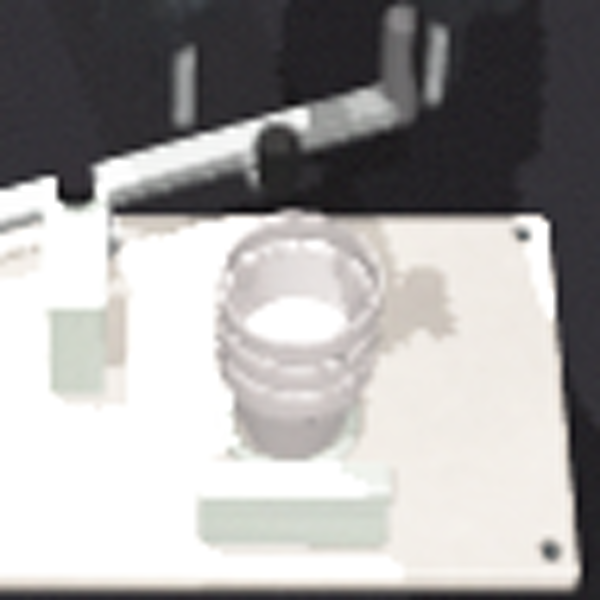

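The stack looks upright and evenly stepped. To be sure it's home, I'll press gently on both sides of the top rim with the fingers at 50 mm opening.

```bash
python3 -m creep '[[[-0.001,0.001,0],[0,0,0]],[[-0.002,0.001,0.015],[0,0,0]],[[-0.002,0.001,0.03],[0,0,0]],[[-0.002,0.001,0.045],[0,0,0]],[[-0.002,0.001,0.06],[0,0,0]],[[-0.002,0.001,0.07],[0,0,0]],[[-0.002,0.001,0.076],[0,0,0]],[[-0.002,0.001,0.08],[0,0,0]],[[-0.002,0.001,0.082],[0,0,0]],[[-0.002,0.001,0.084],[0,0,0]]]' 0.05 25; python3 -m creep '[[[0,0,0.001],[0,0,0]],[[0,0,0.002],[0,0,0]],[[0,0,0.003],[0,0,0]],[[0,0,0.004],[0,0,0]],[[0,0,0.004],[0,0,0]],[[0,0,0.005],[0,0,0]],[[0,0,0.005],[0,0,0]],[[0,0,0.006],[0,0,0]],[[0,0,0.006],[0,0,0]],[[0,0,0.006],[0,0,0]]]'
```

```text
t: 16.28
tcp_pos: [0.6413, 0.0716, 0.1225]
tcp_rot: [-0.173, 0.985, 0.0, 0.0]
wrist_force: [-0.1, -0.6, -0.1]
width: 0.0501
t: 17.12
tcp_pos: [0.6417, 0.0719, 0.1181]
tcp_rot: [-0.173, 0.985, -0.0, 0.001]
wrist_force: [-2.0, -0.1, 9.4]
width: 0.0501
```

```bash
python3 -m creep '[[[0,0,0.001],[0,0,0]],[[0,0,0.002],[0,0,0]],[[0,0,0.003],[0,0,0]],[[0,0,0.003],[0,0,0]],[[0,0,0.003],[0,0,0]],[[0,0,0.003],[0,0,0]],[[0,0,0.003],[0,0,0]],[[0,0,0.003],[0,0,0]],[[0,0,0.003],[0,0,0]],[[0,0,0.003],[0,0,0]]]'
```

```text
t: 17.95
tcp_pos: [0.6431, 0.0724, 0.118]
tcp_rot: [-0.173, 0.985, -0.0, 0.003]
wrist_force: [-4.3, -1.9, 25.9]
width: 0.0502
```

The top did not move under an extra 16 N, so the stack is fully home. Now I'll retract towards the post.

```bash
python3 -m creep '[[[0,0,-0.008],[0,0,0]],[[0,0,-0.025],[0,0,0]],[[0,0,-0.05],[0,0,3]],[[0,0,-0.075],[0,0,9]],[[0.01,0,-0.08],[0,0,16]],[[0.03,-0.005,-0.08],[0,0,23]],[[0.05,-0.01,-0.08],[0,0,30]],[[0.07,-0.015,-0.08],[0,0,37]],[[0.09,-0.02,-0.08],[0,0,44]],[[0.11,-0.03,-0.08],[0,0,51]]]' 0.045 30; python3 -c "
from h import *
s=r.read_state();print(np.round(s['joint_pos'],2));print(to((.4975,.083,.12),.35))
print('peg',cast('top',(315,216),.06))"
```

```text
t: 18.78
tcp_pos: [0.5467, 0.0063, 0.1935]
tcp_rot: [0.27, 0.963, 0.0, -0.0]
wrist_force: [-0.0, 0.2, 0.1]
width: 0.0448
[ 0.06  0.68 -0.26  1.86  0.27  0.64  0.66]
[[0.0818, 0.0399, 0.0735], [0.04, -0.04, 38.66]]
peg [0.5463677  0.04303871 0.06      ]
```

```bash
python3 -m creep '[[[0.015,0.007,0],[0,0,7]],[[0.03,0.015,0],[0,0,14]],[[0.045,0.022,0],[0,0,21]],[[0.06,0.029,0.01],[0,0,28]],[[0.072,0.035,0.02],[0,0,34]],[[0.079,0.039,0.03],[0,0,38.5]],[[0.081,0.04,0.04],[0,0,38.5]],[[0.081,0.04,0.05],[0,0,38.5]],[[0.081,0.04,0.06],[0,0,38.5]],[[0.081,0.04,0.065],[0,0,38.5]]]'; python3 -c "
from h import *
print(to((.4975,.083,.074),.35));a=viewer.read_camera('scene')
cv2.imwrite('pics/s7.png',cv2.resize(a[190:320,260:410],(750,650)[:2],interpolation=2)[:600])"
```

```text
t: 19.62
tcp_pos: [0.4988, 0.0813, 0.1271]
tcp_rot: [0.57, 0.821, -0.0, -0.0]
wrist_force: [-0.5, 0.1, 0.2]
width: 0.0454
[[0.0021, -0.0006, 0.0531], [-0.07, -0.0, 0.4]]
```

View pics/s7.png

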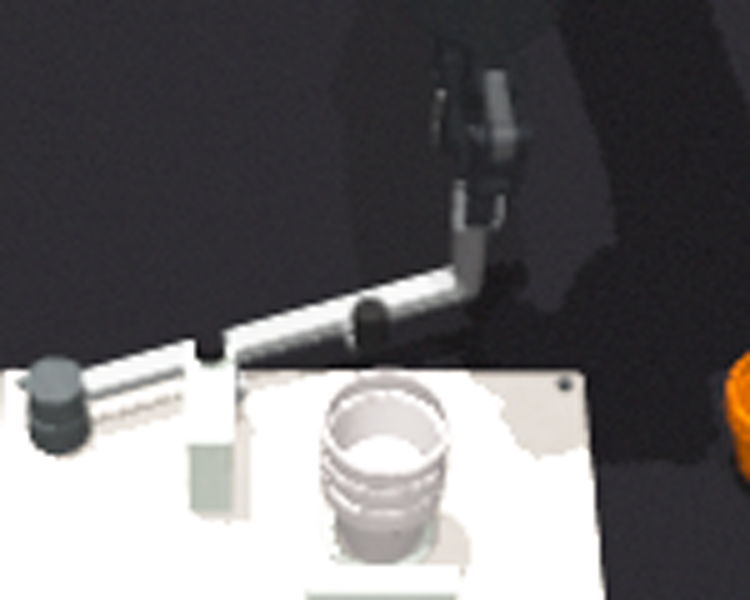

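The stack stands straight and the jaws are in line with the post at (470,240) in the crop. I'll lower and close on it.

```bash
python3 -m creep '[[[0.001,0,0.008],[0,0,0]],[[0.001,0,0.018],[0,0,0]],[[0.001,0,0.028],[0,0,0]],[[0.001,0,0.036],[0,0,0]],[[0.001,0,0.042],[0,0,0]],[[0.001,0,0.047],[0,0,0]],[[0.001,0,0.051],[0,0,0]],[[0.001,0,0.053],[0,0,0]],[[0.001,0,0.054],[0,0,0]],[[0.001,0,0.054],[0,0,0]]]'
```

```text
t: 20.5
tcp_pos: [0.4987, 0.0827, 0.0743]
tcp_rot: [0.57, 0.821, 0.0, 0.0]
wrist_force: [0.4, 0.0, 0.6]
width: 0.045
```

```bash
python3 -m creep '[[[0,0,0],[0,0,0]],[[0,0,0],[0,0,0]],[[0,0,0],[0,0,0]],[[0,0,0],[0,0,0]],[[0,0,0],[0,0,0]],[[0,0,0],[0,0,0]],[[0,0,0],[0,0,0]],[[0,0,0],[0,0,0]],[[0,0,0],[0,0,0]],[[0,0,0],[0,0,0]]]' 0.005 30
python3 - <<'E'
from h import *
s=r.read_state();T=R.from_quat(s["tcp_rot"]);print(s["tcp_pos"],s["width"],s["wrist_force"])
P=s["tcp_pos"][:2];yaw=.22
Rm=lambda y:np.array([[np.cos(y),-np.sin(y)],[np.sin(y),np.cos(y)]])
f=lambda q:Rm(yaw)@(.215*np.array([-np.sin(.36-q),np.cos(.36-q)]))
print("hinge",P-f(0))
for q in np.arange(0,.45,.03):
    d=f(q)-f(0); print(round(q,2),np.round(T.inv().apply([*d,0]),4))
E
```

```text
t: 21.33
tcp_pos: [0.4991, 0.0828, 0.0746]
tcp_rot: [0.57, 0.822, 0.0, 0.0]
wrist_force: [0.9, 1.4, 5.9]
width: 0.0152
[0.49906545 0.08281853 0.07456441] 0.015208638692768808 [0.89338844 1.41156349 5.88975893]
hinge [ 0.6168906  -0.09702094]
0.0 [0. 0. 0.]
0.03 [0.0013 0.0063 0.    ]
0.06 [0.0025 0.0127 0.    ]
0.09 [0.0034 0.019  0.    ]
0.12 [0.0042 0.0254 0.    ]
0.15 [0.0047 0.0319 0.    ]
0.18 [0.0051 0.0383 0.    ]
0.21 [0.0053 0.0448 0.    ]
0.24 [0.0053 0.0512 0.0001]
0.27 [0.0051 0.0577 0.0001]
0.3 [0.0047 0.0641 0.0001]
0.33 [0.0041 0.0705 0.0001]
0.36 [0.0033 0.0769 0.0001]
0.39 [0.0023 0.0833 0.0001]
0.42 [0.0011 0.0896 0.0001]
0.45 [-0.0002  0.0959  0.0001]
```

Gripped the post at 15.2 mm. Now I'll push it along its arc.

```bash
python3 -m creep '[[[0.001,0.005,0],[0,0,0]],[[0.002,0.011,0],[0,0,0]],[[0.003,0.018,0],[0,0,0]],[[0.004,0.025,0],[0,0,0]],[[0.005,0.032,0],[0,0,0]],[[0.005,0.039,0],[0,0,0]],[[0.005,0.046,0],[0,0,0]],[[0.005,0.052,0],[0,0,0]],[[0.005,0.058,0],[0,0,0]],[[0.005,0.063,0],[0,0,0]]]'; python3 -c "
from h import *
s=r.read_state();T=R.from_quat(s['tcp_rot']);d=s['tcp_pos'][:2]-np.array([.6169,-.097]);print('q',.36-(np.arctan2(d[1],d[0])-np.pi/2-.22),np.linalg.norm(d),'ftool',T.inv().apply(s['wrist_force']))"
```

```text
t: 22.17
tcp_pos: [0.5513, 0.1104, 0.0743]
tcp_rot: [0.57, 0.822, -0.003, -0.004]
wrist_force: [-8.7, 1.6, 13.8]
width: 0.0152
q 0.2735661314631054 0.21754757335532968 ftool [  4.6040054   -7.67683391 -13.73365876]
```

```bash
python3 -m creep '[[[0,0.003,0],[0,0,0]],[[0,0.006,-0.001],[0,0,0]],[[-0.001,0.009,-0.001],[0,0,0]],[[-0.001,0.011,-0.001],[0,0,0]],[[-0.001,0.013,-0.001],[0,0,0]],[[-0.002,0.014,-0.001],[0,0,0]],[[-0.002,0.015,-0.001],[0,0,0]],[[-0.002,0.016,-0.001],[0,0,0]],[[-0.002,0.016,-0.001],[0,0,0]],[[-0.002,0.016,-0.001],[0,0,0]]]'
cat > q.py <<'E'
from h import *
s=r.read_state();T=R.from_quat(s['tcp_rot']);d=s['tcp_pos'][:2]-np.array([.6169,-.097]);print('q',.36-(np.arctan2(d[1],d[0])-np.pi/2-.22),np.linalg.norm(d),'ftool',T.inv().apply(s['wrist_force']))
E
python3 q.py
```

```text
t: 23.0
tcp_pos: [0.5655, 0.115, 0.0744]
tcp_rot: [0.569, 0.822, -0.003, -0.005]
wrist_force: [-10.1, 3.9, 7.9]
width: 0.0149
q 0.34218945384911426 0.2181568854942546 ftool [ 7.23696275 -8.19369868 -7.80177633]
```

```bash
python3 -m creep '[[[0.001,0.001,0],[0,0,0]],[[0.001,0.002,0],[0,0,0]],[[0.002,0.003,0],[0,0,0]],[[0.002,0.004,0],[0,0,0]],[[0.002,0.005,0],[0,0,0]],[[0.002,0.006,0],[0,0,0]],[[0.002,0.006,0],[0,0,0]],[[0.002,0.006,0],[0,0,0]],[[0.002,0.006,0],[0,0,0]],[[0.002,0.006,0],[0,0,0]]]'; python3 q.py
```

```text
t: 23.83
tcp_pos: [0.5694, 0.1162, 0.0743]
tcp_rot: [0.57, 0.821, -0.005, -0.005]
wrist_force: [-11.2, -0.9, 10.1]
width: 0.015
q 0.3607795268293529 0.21842062274210747 ftool [  3.10239723 -10.98533565  -9.89569666]
```

```bash
python3 -m creep '[[[0,0.001,0],[0,0,0]],[[0,0.002,0],[0,0,0]],[[0,0.003,0],[0,0,0]],[[0,0.004,0],[0,0,0]],[[0,0.004,0],[0,0,0]],[[0,0.004,0],[0,0,0]],[[0,0.004,0],[0,0,0]],[[0,0.004,0],[0,0,0]],[[0,0.004,0],[0,0,0]],[[0,0.004,0],[0,0,0]]]'; python3 q.py
```

```text
t: 24.67
tcp_pos: [0.5699, 0.1163, 0.0742]
tcp_rot: [0.57, 0.821, -0.008, -0.007]
wrist_force: [-18.8, -2.1, 16.0]
width: 0.0154
q 0.36335658159158946 0.2184516619875137 ftool [  4.58863309 -18.68112449 -15.578904  ]
```

The arm is at its hard stop: 4 mm commanded gave 0.5 mm of motion, and the push is 18.7 N against about 8 N from the spring. Last, a hold and a look.

```bash
python3 -m creep '[[[0,0,0],[0,0,0]],[[0,0,0],[0,0,0]],[[0,0,0],[0,0,0]],[[0,0,0],[0,0,0]],[[0,0,0],[0,0,0]],[[0,0,0],[0,0,0]],[[0,0,0],[0,0,0]],[[0,0,0],[0,0,0]],[[0,0,0],[0,0,0]],[[0,0,0],[0,0,0]]]'; python3 q.py;  python3 -c "
from h import *
a=viewer.read_camera('scene')
cv2.imwrite('pics/s8.png',cv2.resize(a[190:350,240:460],None,fx=3.6,fy=3.6,interpolation=2))"
```

```text
t: 25.5
tcp_pos: [0.5699, 0.1164, 0.0742]
tcp_rot: [0.57, 0.821, -0.008, -0.007]
wrist_force: [-17.9, -2.8, 15.7]
width: 0.015
q 0.36321661480315315 0.21849273939602404 ftool [  3.68896315 -18.1241437  -15.31385563]
```

View pics/s8.png

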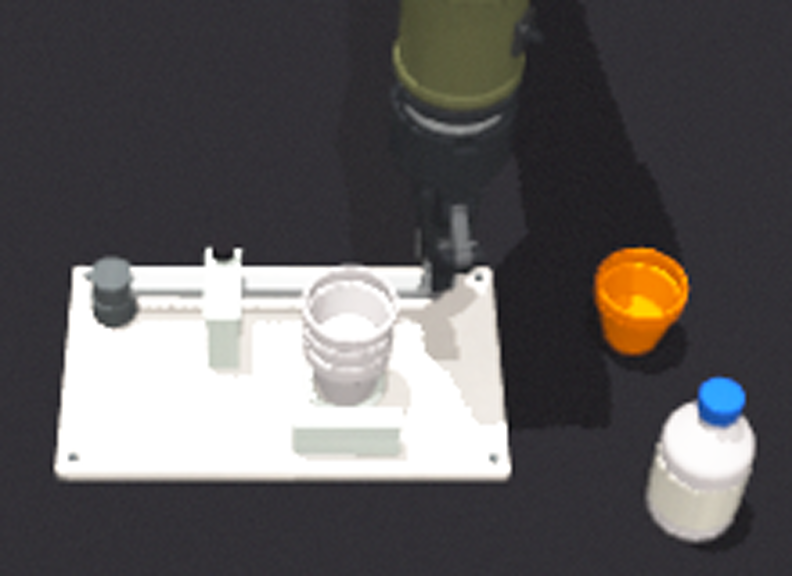

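The bar lies parallel to the holder's edge (row 280 to 290), which is full travel. The stack stands upright at (350,340), and the orange cup and bottle have not moved. I'll hand in.

```bash
python3 -c "
from bench import job_done
print(job_done())"
```

```text
the job is handed in; nothing more can be done
None
```

I nested both loose cups (cup_a first, then cup_b) into the seated cup and let go of them. Then I gripped the retaining arm's post, pushed it past the click to its hard stop, and handed in at about 25.6 s while still holding it pressed there.

**Cups:** cup_b stopped about 6 mm above home while still gripped, pressing with up to 32 N, most likely because the pad tips rested on the rim below. I backed off, shifted it 2 mm and met the same stop, so I released it to drop the rest. I then pressed on both sides of its rim. It moved only 0.1 mm under 16 N more, so I take the stack as fully down. The last picture shows it upright.

**Retaining arm:** the last 4 mm commanded moved it only 0.5 mm, with about 18 N of push against the spring's 8 N. The arm angle from the tool position is about 0.363, and the last picture shows the bar along the holder's edge. I never saw the pawl button drop. That it passed the click rests on the angle alone.

**Other readings:** about 15 N of vertical force remained at the wrist during the final hold. The largest wrist force I read was about 33 N, well under the limit. The bottle and one orange cup stand undisturbed in the last picture. I did not look again at the tip box, the beaker or the other orange cup, and I planned the moves to keep clear of them.

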